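Press the mosaic gems home, light to dark

ROBOT

A 6-joint arm with a two-finger parallel gripper is mounted at the origin on the work surface. World frame = base frame: x ahead of the robot, y to its left, z up, the work surface at z = 0. Lengths are in m, angles in rad, forces in N, time in s.
With the tool pointing down it reaches from about 0.35 to 0.975 m from the base axis. Payload 4.9 kg.
Tool frame: the origin (TCP) lies at the very end of the fingers, on their centre line; the grasp point (between the pads) lies 19 mm behind it; x points along the fingers, y is the direction in which the jaws open and shut, and the axes are right-handed (so a half turn about x gives the same grasp; the last joint's range is limited). The gripper opens to 85 mm and grips with 20 to 120 N. Pads are 22 mm wide; open, the fingers measure 114 mm over their backs; the gripper's body (76 mm by 85 mm) begins 54 mm behind the grasp point. The pads swing forward as they close: fully open they stand 13 mm farther back than shut.
Start: joints at [1.003, 0.053, 1.613, -0, 1.476, -0.119], TCP at [0.271, 0.563, 0.231] pointing down, gripper open.
Joint ranges: [-3.01, 3.01], [-1.01, 2.22], [0.06, 2.58], [-1.02, 4.17], [0.09, 2.62], [-3.14, 3.14]. Speed limits (rad/s): [2.57, 2.57, 3.14, 3.14, 3.14, 3.14].

INTERFACE

Orientations are given as a rotation vector (axis times angle).
In Python, from station import ctrl gives the robot as it stands. The module is installed in compiled form; this text tells all that it offers.
- The arm moves only by the shell command python3 -m handwheel 'ROWS' [FORCE]. ROWS is JSON, one flat list of numbers, 7 for each row, row after row: the opening, from 0 (shut) to 1 (fully open), then the shift along the tool's x, y, z in m, then the turn, a rotation vector about the tool's x, y, z in degrees. A call has 1 to 12 rows; each row is the pose to reach, as a shift and turn from the pose commanded when the call began, along the tool's axes at that moment; what a row does not reach only later rows make up. A row lasts 1/12 s, in which the tool goes at most 41.7 mm and 7.16 degrees, less where a joint would pass 70% of its speed; a pose out of reach is approached as far as the arm can. A call with a gripper value outside its range is refused whole. The fingers move at their own pace and stop on an object; FORCE is the grip in N (left out, the last holds). Time passes only in rows, so rows that repeat a pose let the fingers close. It gives the time, the measured TCP pose, the force and the opening at its end, in the units of the state.
- ctrl.get_obs(): the state, without advancing time (a new reading comes with each control period).
- ctrl.get_image(name): name is "scene" or "top" or "wrist"; returns (picture, depth): 384x512x3 uint8, blue, green, red; 384x512 float32, m along the optical axis (not along the pixel's ray), 0 where there is no reading.
- ctrl.camera_params(name): a dict with "fov_y" (degrees; the focal length in pixels is half the picture's height over the tangent of half this angle, whatever the lens; pixels are square), "cx", "cy" (the principal point, pixels), "R" (3x3) and "t" (3): a world point X has camera coordinates R X + t; the wrist camera has in their place "hand_eye" (4x4, takes a point from camera to tool coordinates, whose origin is the TCP and whose axes are the tool frame's). Camera axes: x right, y down, z forward; pixel columns grow to the right and rows downward; lengths in m; the calibration is good to about 2 mm. A picture is of the moment at which its call begins: read the wrist's pose just before it. camera_params takes no time and is no camera call.
- ctrl.finish_job(): hands the job in, once; it reports no verdict.
The state is a dict: "t": time; "q": joint angles; "dq": joint speeds; "effort": joint torques, N m; "tool_pos": TCP position; "tool_rot": TCP orientation; "contact_force": force on the tool from outside, world axes, zero at the start; "wrist_torque": the same for the moment, N m; "opening": finger opening in m.
Only numpy, scipy, OpenCV 4.12 (cv2) and the standard library are available. Lean on these libraries where they do the work, as an engineer would, in place of code of your own. Each camera call takes 0.05 s, during which the arm holds its last target.

TASK

On the mosaic board, gently press three glass gems down into their holes with the fingertips until each is fully home, from light to dark: first the white one, then the sky-blue one, then the navy-blue one. Leave the green gem standing proud, do not pull up or lift anything, and leave everything else where it is.

Things in the scene. Friction and masses are not known exactly. Their poses are not given: they have to be found in the camera images.
- board: Brown fibreboard mosaic frame, 220 mm (its x) by 280 mm (its y), 18 mm thick, lying flat and fixed on the table; origin at the centre of its underside, z up. A round recess 140 mm across, 6 mm deep, is in its middle; small blue glass tiles glued on it reach 22 mm above the table. One gem stands near each of its four corners, 70 mm from the centre along the board's x and 100 mm along its y; which colour is at which corner varies.
- white_top (a point): Centre of the flat top of the white glass gem, a round disc 34 mm across and 8 mm thick on a stem that slides straight down in a tight hole in the board; the point moves with the gem. No glued tile is nearer than 25 mm to the gem's centre.
- white_gem (a joint): How far the white gem is pushed into its socket, m: 0 = 10 mm proud (top 36 mm above the table), 0.010 = home (underside on the board, top 26 mm above the table), negative = pulled up. Starts between 0 and 0.002. About 4 N pushes it, it stays where left and ends at a firm stop. The socket itself is sprung: it gives 1 mm more per 5 N (at most 5 mm) and springs back.
- sky_top (a point): Centre of the flat top of the light sky-blue glass gem, a round disc 34 mm across and 8 mm thick on a stem that slides straight down in a tight hole in the board; the point moves with the gem. No glued tile is nearer than 25 mm to the gem's centre.
- sky_gem (a joint): How far the light sky-blue gem is pushed into its socket, m: 0 = 10 mm proud (top 36 mm above the table), 0.010 = home (underside on the board, top 26 mm above the table), negative = pulled up. Starts between 0 and 0.002. About 4 N pushes it, it stays where left and ends at a firm stop. The socket itself is sprung: it gives 1 mm more per 5 N (at most 5 mm) and springs back.
- navy_top (a point): Centre of the flat top of the dark navy-blue glass gem, a round disc 34 mm across and 8 mm thick on a stem that slides straight down in a tight hole in the board; the point moves with the gem. No glued tile is nearer than 25 mm to the gem's centre.
- navy_gem (a joint): How far the dark navy-blue gem is pushed into its socket, m: 0 = 10 mm proud (top 36 mm above the table), 0.010 = home (underside on the board, top 26 mm above the table), negative = pulled up. Starts between 0 and 0.002. About 4 N pushes it, it stays where left and ends at a firm stop. The socket itself is sprung: it gives 1 mm more per 5 N (at most 5 mm) and springs back.
- green_top (a point): Centre of the flat top of the green glass gem, a round disc 34 mm across and 8 mm thick on a stem that slides straight down in a tight hole in the board; the point moves with the gem. No glued tile is nearer than 25 mm to the gem's centre.
- green_gem (a joint): How far the green gem is pushed into its socket, m: 0 = 10 mm proud (top 36 mm above the table), 0.010 = home (underside on the board, top 26 mm above the table), negative = pulled up. Starts between 0 and 0.002. About 4 N pushes it, it stays where left and ends at a firm stop. The socket itself is sprung: it gives 1 mm more per 5 N (at most 5 mm) and springs back.
- white_socket: Brass socket of the white gem, fixed in the board; origin on the board's upper face (18 mm above the table) on the gem's axis, z up. It carries the gem.
- sky_socket: Brass socket of the light sky-blue gem, fixed in the board; origin on the board's upper face (18 mm above the table) on the gem's axis, z up. It carries the gem.
- navy_socket: Brass socket of the dark navy-blue gem, fixed in the board; origin on the board's upper face (18 mm above the table) on the gem's axis, z up. It carries the gem.
- green_socket: Brass socket of the green gem, fixed in the board; origin on the board's upper face (18 mm above the table) on the gem's axis, z up. It carries the gem.
- chip0: Loose dark-blue glass tile 26 x 22 x 8 mm lying in the recess; origin under its centre. A bystander.
- chip1: Loose light-blue glass tile 26 x 22 x 8 mm lying in the recess; origin under its centre. A bystander.
- chip2: Loose mid-blue glass tile 26 x 22 x 8 mm lying on the table beside the board; origin under its centre. A bystander.
- stick: Loose wooden stick 10 x 120 x 8 mm (long along its y) on the table beyond the board; origin under its centre. A bystander.
- glue_mid (a point): Middle (75 mm up) of the white glue bottle with orange cap, 56 mm across, 150 mm tall, standing. A bystander.
- jar_mid (a point): Middle (42 mm up) of the pale-blue jar with blue cap, 72 mm across, 85 mm tall, standing. A bystander.
- tray: White open tray of spare tiles, 120 x 170 x 30 mm; origin under its centre. A bystander.
- brush: Small brush lying on the table, long along its x; origin under its middle. A bystander.

How it is judged:
On the way, in this order (a step that is already met when the one before it is completed fails the run):
1. the white gem is home, sky-blue and navy still proud (value of joint white_gem above 0.0085 m and value of joint each of sky_gem, navy_gem below 0.0045 m), for 0.1 s.
2. then the sky-blue gem is home, navy still proud (value of joint each of white_gem, sky_gem above 0.0085 m and value of joint navy_gem below 0.0045 m), for 0.1 s.
3. then the navy-blue gem is home (value of joint each of white_gem, sky_gem, navy_gem above 0.0085 m), for 0.1 s.
At the end, for the whole second after the job is handed in: The white, sky-blue and navy gems are each pushed in at least 8.5 mm of 10 mm, the green gem is within 2 mm of where it started, and every loose bystander is within 30 mm of where it started (all of step 3 and distance of green_top from where it was at the start of the episode below 0.002 m and distance of each of chip0, chip1, chip2, stick, glue_mid, jar_mid, tray, brush from where it was at the start of the episode below 0.03 m); the robot touches nothing.
It fails at once if a gem is pressed hard (over 35 N) (contact force between anything else and white_socket above 35 N or contact force between anything else and sky_socket above 35 N or contact force between anything else and navy_socket above 35 N or contact force between anything else and green_socket above 35 N).
It fails at once if a gem is pushed in (past 4.5 mm) out of turn: sky-blue before white is home, or navy before sky-blue is home ((value of joint sky_gem above 0.0045 m and not (value of joint white_gem above 0.0085 m)) or (value of joint navy_gem above 0.0045 m and not (value of joint sky_gem above 0.0085 m))).
It fails at once if the green gem is pushed in (past 4.5 mm) (value of joint green_gem above 0.0045 m).
It fails at once if a gem is pulled up (2 mm or more above its proud height) (value of joint any of white_gem, sky_gem, navy_gem, green_gem below -0.002 m).
It fails at once if a bystander is lifted or shoved more than 30 mm, or the glue bottle or the jar tipped over (distance of any of chip0, chip1, chip2, stick, glue_mid, jar_mid, tray, brush from where it was at the start of the episode above 0.03 m or angle between any of glue_mid, jar_mid's own z axis and vertical above 0.5 rad).
It also fails if it takes over 45 s, if anything falls off the work surface, if the arm or the gripper's body presses on something with over 40 N, if the wrist force passes 120 N, or if a joint passes its speed limit or range.

## Working session

There is one attempt and no reset: what is moved stays moved. The work goes in short steps, Python scripts to look and compute and a shell command to move; the robot and the scene stay as the last step left them, time stands still between calls to the robot, and variables do not carry over. Pictures are saved under pics/ and viewed, and the job is handed in when it is done.

```bash
mkdir -p pics; python3 - <<'E'
from station import ctrl
import cv2,numpy as np
print(ctrl.get_obs())
for n in("scene","top"):
    p,d=ctrl.get_image(n); cv2.imwrite(f"pics/{n}0.png",p); np.savez(f"{n}0.npz",p=p,d=d)
    print(n,ctrl.camera_params(n))
print(ctrl.camera_params("wrist"))
E
```

```text
{'t': 0.0, 'q': array([ 1.00299694e+00,  5.33758360e-02,  1.61429599e+00,  5.07702705e-06,
        1.47601682e+00, -1.18975517e-01]), 'dq': array([-0.00041987, -0.00119874, -0.00025031, -0.00027097,  0.00081187,
        0.0014077 ]), 'effort': array([ 8.36488944e-04, -3.93668997e+01, -3.70182323e+01, -1.57402803e-05,
        6.86988686e-03,  2.64104352e-05]), 'tool_pos': array([0.27083549, 0.56257252, 0.23005008]), 'tool_rot': array([ 0.35044422,  1.54270111, -0.35356342]), 'contact_force': array([-0.16495194,  0.15798913,  0.27732582]), 'wrist_torque': array([ 0.0078777 , -0.06276435, -0.00062061]), 'opening': 0.08503401921636652}
scene {'fov_y': 50.513196011664924, 'cx': 260.12545161096557, 'cy': 198.6491464100862, 'R': array([[ 0.32629366,  0.94518909,  0.0122487 ],
       [ 0.57731025, -0.18900231, -0.79434942],
       [-0.74849537,  0.26626248, -0.60733761]]), 't': array([-0.14601375, -0.25840374,  1.80885409])}
top {'fov_y': 51.20226876654676, 'cx': 246.7895025863428, 'cy': 189.7461308361565, 'R': array([[ 0.05841332, -0.9982794 ,  0.00511166],
       [-0.97519973, -0.05815631, -0.21354934],
       [ 0.21347918,  0.00748924, -0.97691891]]), 't': array([-0.04167388,  0.59950788,  0.99301175])}
{'fov_y': 66.66549238919305, 'cx': 256.6690569130926, 'cy': 188.93708092773696, 'hand_eye': array([[-6.03162255e-04, -2.81018972e-01,  9.59702023e-01,
        -1.42553119e-01],
       [ 9.99999713e-01,  2.71333347e-04,  7.07940468e-04,
        -1.26930545e-05],
       [-4.59343864e-04,  9.59702175e-01,  2.81018727e-01,
        -7.03904911e-02],
       [ 0.00000000e+00,  0.00000000e+00,  0.00000000e+00,
         1.00000000e+00]])}
```

View pics/scene0.png

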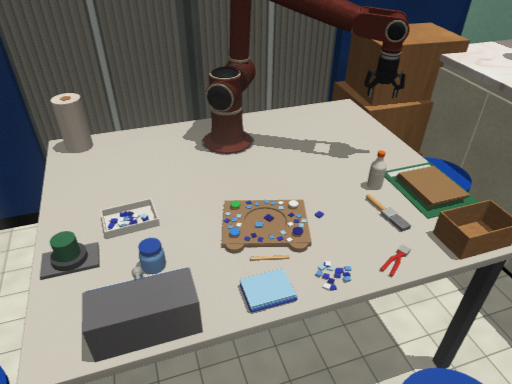

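View pics/top0.png

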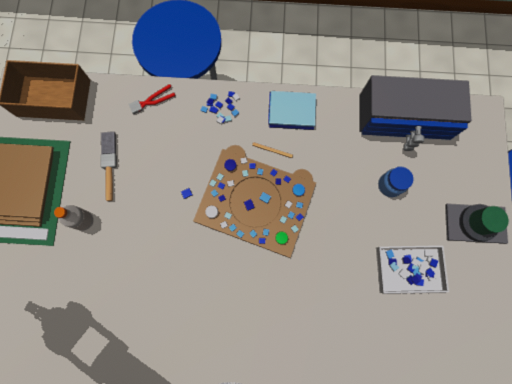

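The top view shows the board with its gems at about white (212,212), sky (299,190), navy (231,166) and green (282,238). Next I'll segment them and fit the known 140 x 200 mm rectangle.

```bash
cat > h.py <<'E'
import numpy as np,cv2
from scipy.spatial.transform import Rotation as Ro
from station import ctrl
def back(n,u,v,z):
    c=ctrl.camera_params(n);f=192/np.tan(np.radians(c["fov_y"]/2))
    r=c["R"].T@np.array([(u-c["cx"])/f,(v-c["cy"])/f,1]);o=-c["R"].T@c["t"]
    return o+r*(z-o[2])/r[2]
E
python3 - <<'E'
from h import *
for n,g in (("top",dict(white=(212,212),sky=(299,190),navy=(231,166),green=(282,238))),):
    z=np.load(n+"0.npz");p=z["p"];d=z["d"]
    for k,(u,v) in g.items():
        print(k,p[v,u],back(n,u,v,.035).round(4),d[v,u])
    crop=p[130:270,180:330];cv2.imwrite("pics/crop.png",cv2.resize(crop,None,fx=4,fy=4,interpolation=cv2.INTER_NEAREST)[:,:])
    from itertools import product
    for k,(u,v) in g.items():
        r=p[v-9:v+10,u-9:u+10].astype(float)
        m=np.linalg.norm(r-p[v,u],axis=2)<70
        _,lab,st,ce=cv2.connectedComponentsWithStats(m.astype(np.uint8))
        l=lab[9,9];c=ce[l]+[u-9,v-9];print(k,c,st[l],back(n,*c,.035).round(4))
E
```

```text
white [187 185 187] [0.5409 0.0836 0.035 ] 1.0733799
sky [190 126  39] [ 0.6152 -0.1477  0.035 ] 1.0916926
navy [132  34  34] [0.6716 0.0413 0.035 ] 1.1051538
green [ 58 173  22] [ 0.4824 -0.1067  0.035 ] 1.0624214
white [210.83928571 211.        ] [  2   3  12  11 112] [0.5434 0.0869 0.035 ]
sky [298.28037383 189.11214953] [  3   3  12  11 107] [ 0.6175 -0.1457  0.035 ]
navy [230.         164.50909091] [  2   2  13  12 110] [0.6757 0.0443 0.035 ]
green [281.3697479  237.46218487] [  3   3  12  12 119] [ 0.4838 -0.105   0.035 ]
```

View pics/crop.png

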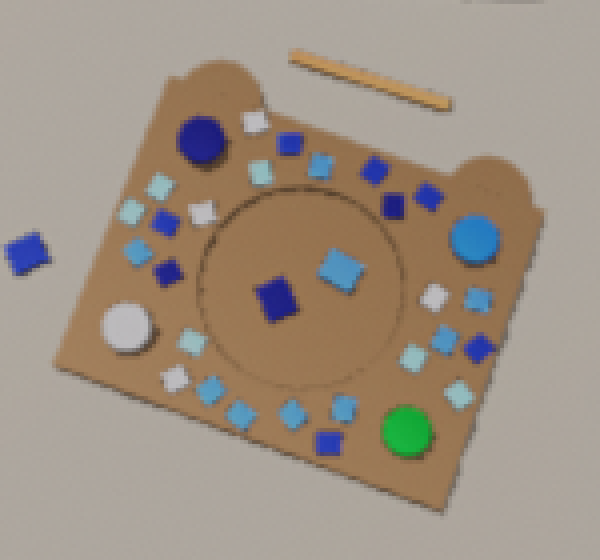

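```bash
cat >> h.py <<'E'
def go(p):
    o=ctrl.get_obs();R=Ro.from_rotvec(o["tool_rot"]).as_matrix()
    print("t",round(o["t"],2),"pos",o["tool_pos"].round(4),"F",o["contact_force"].round(1),"op",round(o["opening"],4))
    print("shift mm",(R.T@(np.array(p)-o["tool_pos"])*1e3).round(1))
    print("R",R.round(3).tolist())
E
python3 - <<'E'
from h import *
W=dict(white=[.5434,.0869],sky=[.6175,-.1457],navy=[.6757,.0443],green=[.4838,-.105])
P=np.array([W[k] for k in("white","navy","sky","green")])
M=np.array([[-70,100],[70,100],[70,-100],[-70,-100]])/1000.
c=P.mean(0);r,_=Ro.align_vectors(np.c_[P-c,[0]*4],np.c_[M,[0]*4])
F=r.apply(np.c_[M,[0]*4])[:,:2]+c
print(c,r.as_euler("xyz",degrees=True),F.round(4),(F-P).round(4))
go([*F[0],.12])
E
```

```text
[ 0.5801   -0.029875] [  0.           0.         -17.22334418] [[ 0.5428  0.0864]
 [ 0.6766  0.0449]
 [ 0.6174 -0.1461]
 [ 0.4836 -0.1047]] [[-0.0006 -0.0005]
 [ 0.0009  0.0006]
 [-0.0001 -0.0004]
 [-0.0002  0.0003]]
t 0.1 pos [0.2709 0.5626 0.2302] F [ 0.5  0.7 -0.5] op 0.0851
shift mm [ 110.7 -310.9  451.7]
R [[-0.001, 0.434, 0.901], [-0.002, 0.901, -0.434], [-1.0, -0.002, -0.0]]
```

```bash
python3 -m handwheel '[0,0,-26,38,0,0,0]' 2>&1 | tail -3; echo; python3 -c "
from h import *
go([.5428,.0864,.12])"
```

```text
tool_rot: [0.348, 1.545, -0.347]
contact_force: [1.5, -0.5, -0.0]
opening: 0.0754

t 0.18 pos [0.2894 0.5297 0.2302] F [ 1.5 -0.5 -0. ] op 0.0754
shift mm [ 109.1 -291.9  419.3]
R [[-0.002, 0.429, 0.903], [0.001, 0.903, -0.429], [-1.0, 0.0, -0.003]]
```

I typed that row in mm instead of metres. The row speed limit kept it to one 38 mm step in the intended direction, so no harm was done. I'll check that the commanded pose didn't run off.

```bash
python3 -m handwheel '[0,0,0,0,0,0,0]' 2>&1 | tail -3; echo; python3 -c "
from h import *
go([.5428,.0864,.12])"
```

```text
tool_rot: [0.35, 1.541, -0.357]
contact_force: [0.1, 0.4, -0.1]
opening: 0.0637

t 0.27 pos [0.2935 0.5234 0.2298] F [ 0.1  0.4 -0.1] op 0.0637
shift mm [ 111.8 -284.2  414.7]
R [[0.0, 0.436, 0.9], [-0.005, 0.9, -0.436], [-1.0, -0.004, 0.002]]
```

```bash
python3 -m handwheel '[0,0,-0.022,0.032,0,0,0, 0,0,-0.044,0.064,0,0,0, 0,0,-0.066,0.096,0,0,0, 0,0,-0.088,0.128,0,0,0, 0,0,-0.110,0.160,0,0,0, 0,0,-0.132,0.192,0,0,0, 0,0,-0.154,0.224,0,0,0, 0,0.01,-0.176,0.256,0,0,0, 0,0.02,-0.198,0.288,0,0,0, 0,0.03,-0.220,0.320,0,0,0, 0,0.04,-0.242,0.352,0,0,0, 0,0.05,-0.264,0.384,0,0,0]'; python3 -c "
from h import *
go([.5428,.0864,.12])"
```

```text
t: 1.27
tool_pos: [0.5237, 0.1206, 0.1806]
tool_rot: [0.352, 1.542, -0.352]
contact_force: [1.2, 0.7, -1.1]
opening: 0.0002
t 1.27 pos [0.5237 0.1206 0.1806] F [ 1.2  0.7 -1.1] op 0.0002
shift mm [ 60.6 -22.6  32. ]
R [[-0.0, 0.434, 0.901], [0.0, 0.901, -0.434], [-1.0, 0.0, -0.0]]
```

```bash
python3 -m handwheel '[0,0,-0.018,0.027,0,0,0, 0,0,-0.018,0.027,0,0,0, 0,0,-0.018,0.027,0,0,0]'; python3 - <<'E'
from h import *
go([.5428,.0864,.06])
o=ctrl.get_obs();p,d=ctrl.get_image("wrist");cv2.imwrite("pics/w1.png",p);np.savez("w1.npz",p=p,d=d,pos=o["tool_pos"],rot=o["tool_rot"])
# project fitted gem tops
c=ctrl.camera_params("wrist");f=192/np.tan(np.radians(c["fov_y"]/2))
T=np.eye(4);T[:3,:3]=Ro.from_rotvec(o["tool_rot"]).as_matrix();T[:3,3]=o["tool_pos"]
T=np.linalg.inv(T@c["hand_eye"])
for X in([.5428,.0864,.035],[.6766,.0449,.035],[.6174,-.1461,.035],[.4836,-.1047,.035]):
    x=T[:3,:3]@X+T[:3,3];print((x[:2]/x[2]*f+[c["cx"],c["cy"]]).round(1))
E
```

```text
t: 1.52
tool_pos: [0.5401, 0.0932, 0.1807]
tool_rot: [0.355, 1.543, -0.355]
contact_force: [0.3, 0.1, 0.5]
opening: 0.0005
t 1.52 pos [0.5401 0.0932 0.1807] F [0.3 0.1 0.5] op 0.0005
shift mm [120.7  -4.9   5.6]
R [[-0.001, 0.437, 0.9], [0.0, 0.9, -0.437], [-1.0, -0.0, -0.001]]
[251.7 181.1]
[270.5 297.3]
[103.  319.1]
[ 63.4 208.9]
```

View pics/w1.png

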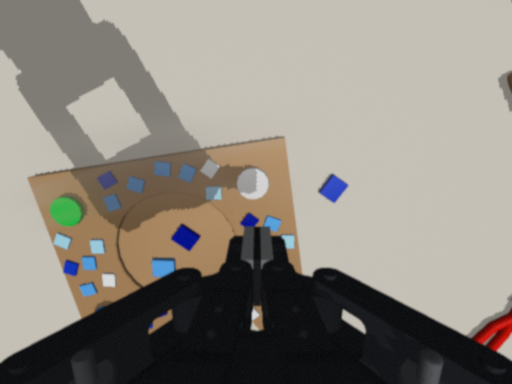

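The wrist view shows the white gem at (252,183) and green at (66,212). The fit projects to (252,181) and (63,209), so it agrees within about 2.5 mm. I'll descend onto white.

```bash
python3 -m handwheel '[0,0.030,-0.005,0.007,0,0,0, 0,0.060,-0.005,0.007,0,0,0, 0,0.090,-0.005,0.007,0,0,0, 0,0.115,-0.005,0.007,0,0,0, 0,0.130,-0.005,0.007,0,0,0, 0,0.138,-0.005,0.007,0,0,0, 0,0.138,-0.005,0.007,0,0,0, 0,0.138,-0.005,0.007,0,0,0, 0,0.138,-0.005,0.007,0,0,0]'; python3 -c "
from h import *
go([.5436,.086,.0245])"
```

```text
t: 2.32
tool_pos: [0.5452, 0.0876, 0.0451]
tool_rot: [0.352, 1.539, -0.351]
contact_force: [0.3, 0.1, 0.4]
opening: 0.0001
t 2.32 pos [0.5452 0.0876 0.0451] F [0.3 0.1 0.4] op 0.0001
shift mm [20.6 -2.2 -0.8]
R [[0.003, 0.433, 0.901], [0.0, 0.901, -0.433], [-1.0, 0.001, 0.003]]
```

```bash
python3 -m handwheel '[0,0.002,-0.002,0,0,0,0, 0,0.004,-0.002,0,0,0,0, 0,0.006,-0.002,0,0,0,0, 0,0.008,-0.002,0,0,0,0, 0,0.010,-0.002,0,0,0,0, 0,0.011,-0.002,0,0,0,0, 0,0.012,-0.002,0,0,0,0, 0,0.012,-0.002,0,0,0,0]'; python3 -m handwheel '[0,0.001,0,0,0,0,0, 0,0.002,0,0,0,0,0, 0,0.003,0,0,0,0,0,0,0.003,0,0,0,0,0]';python3 -m handwheel '[0,0.001,0,0,0,0,0, 0,0.002,0,0,0,0,0,0,0.002,0,0,0,0,0]'
```

```text
t: 2.98
tool_pos: [0.5434, 0.0852, 0.0315]
tool_rot: [0.352, 1.542, -0.352]
contact_force: [-0.8, -0.3, 2.5]
opening: -0.0
t: 3.32
tool_pos: [0.5434, 0.0852, 0.0283]
tool_rot: [0.352, 1.541, -0.352]
contact_force: [-0.3, 0.3, 3.3]
opening: 0.0002
t: 3.57
tool_pos: [0.5434, 0.0852, 0.0262]
tool_rot: [0.352, 1.541, -0.352]
contact_force: [1.0, -1.2, 3.7]
opening: 0.0001
```

```bash
python3 -m handwheel '[0,0.001,0,0,0,0,0, 0,0.001,0,0,0,0,0]'; python3 -m handwheel '[0,0.001,0,0,0,0,0,0,0.001,0,0,0,0,0]';python3 -m handwheel '[0,0.001,0,0,0,0,0, 0,0.001,0,0,0,0,0]'
```

```text
t: 3.73
tool_pos: [0.5433, 0.0852, 0.0253]
tool_rot: [0.352, 1.541, -0.352]
contact_force: [0.9, -1.1, 3.5]
opening: 0.0001
t: 3.9
tool_pos: [0.5434, 0.0852, 0.0246]
tool_rot: [0.352, 1.542, -0.352]
contact_force: [-0.9, -2.4, 6.4]
opening: -0.0
t: 4.07
tool_pos: [0.5434, 0.0852, 0.0241]
tool_rot: [0.352, 1.542, -0.352]
contact_force: [-2.8, -1.8, 9.3]
opening: -0.0002
```

White is home: the force stepped up from 3.5 to 9.3 N at z≈24 mm. I'll add one more mm to be sure, then lift and go over to sky.

```bash
python3 -m handwheel '[0,0.001,0,0,0,0,0,0,0.001,0,0,0,0,0, 0,0.001,0,0,0,0,0]'; python3 -m handwheel '[0,-0.02,0,0,0,0,0, 0,-0.055,0,0,0,0,0, 0,-0.06,-0.025,0.024,0,0,0, 0,-0.06,-0.05,0.048,0,0,0, 0,-0.06,-0.075,0.072,0,0,0, 0,-0.06,-0.1,0.095,0,0,0, 0,-0.06,-0.125,0.119,0,0,0, 0,-0.06,-0.15,0.143,0,0,0, 0,-0.06,-0.177,0.168,0,0,0, 0,-0.06,-0.177,0.168,0,0,0,0,-0.06,-0.177,0.168,0,0,0,0,-0.06,-0.177,0.168,0,0,0]'; python3 - <<'E'
from h import *
go([.618,-.1466,.042])
o=ctrl.get_obs();p,d=ctrl.get_image("wrist");cv2.imwrite("pics/w2.png",p)
p,d=ctrl.get_image("top");cv2.imwrite("pics/t2.png",cv2.resize(p[110:290,150:350],None,fx=3,fy=3))
E
```

```text
t: 4.32
tool_pos: [0.5434, 0.0852, 0.0236]
tool_rot: [0.352, 1.542, -0.352]
contact_force: [-3.3, -2.0, 11.4]
opening: -0.0001
t: 5.32
tool_pos: [0.6168, -0.1465, 0.0811]
tool_rot: [0.353, 1.544, -0.352]
contact_force: [-0.5, -0.2, 0.6]
opening: -0.0002
t 5.32 pos [ 0.6168 -0.1465  0.0811] F [-0.5 -0.2  0.6] op -0.0002
shift mm [39.1  0.4  1.2]
R [[-0.002, 0.434, 0.901], [0.001, 0.901, -0.434], [-1.0, 0.0, -0.002]]
```

View pics/w2.png

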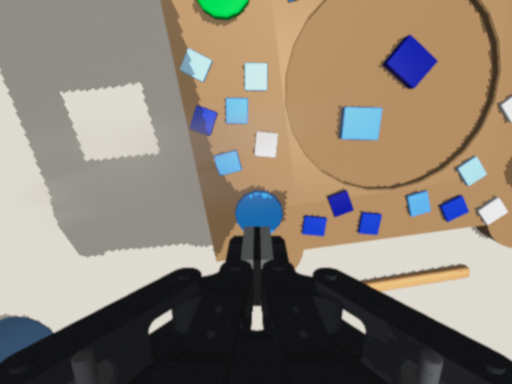

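View pics/t2.png

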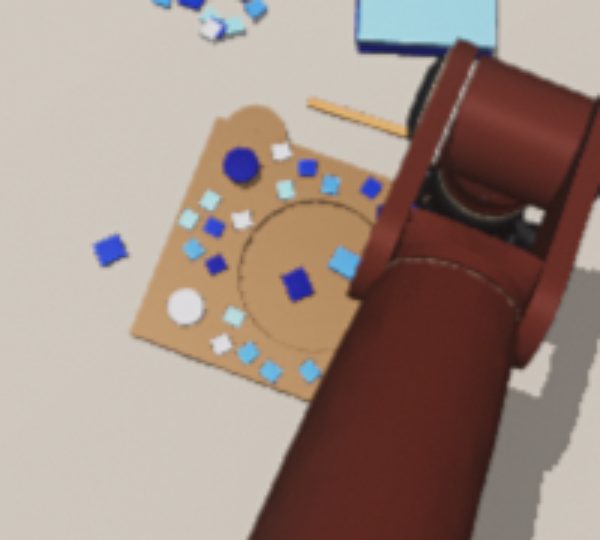

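In the wrist view the sky gem (259,211) sits just ahead of the fingertips. In the top view, white at (186,306) has lost its raised shadow. I'll press sky.

```bash
python3 -m handwheel '[0,0.02,0,0.001,0,0,0, 0,0.035,0,0.001,0,0,0, 0,0.042,0,0.001,0,0,0, 0,0.045,0,0.001,0,0,0, 0,0.047,0,0.001,0,0,0, 0,0.049,0,0.001,0,0,0, 0,0.049,0,0.001,0,0,0]'; python3 -m handwheel '[0,0.001,0,0,0,0,0, 0,0.002,0,0,0,0,0, 0,0.003,0,0,0,0,0,0,0.004,0,0,0,0,0,0,0.004,0,0,0,0,0]';python3 -m handwheel '[0,0.001,0,0,0,0,0, 0,0.002,0,0,0,0,0,0,0.002,0,0,0,0,0]'
```

```text
t: 6.0
tool_pos: [0.6188, -0.1474, 0.0339]
tool_rot: [0.352, 1.542, -0.352]
contact_force: [-1.3, 1.1, 2.4]
opening: 0.0005
t: 6.42
tool_pos: [0.6193, -0.1477, 0.0297]
tool_rot: [0.352, 1.54, -0.352]
contact_force: [0.8, 1.8, 3.7]
opening: 0.0002
t: 6.67
tool_pos: [0.6192, -0.1477, 0.0275]
tool_rot: [0.352, 1.54, -0.352]
contact_force: [0.9, 1.4, 2.9]
opening: 0.0
```

```bash
python3 -m handwheel '[0,0.001,0,0,0,0,0,0,0.001,0,0,0,0,0]'
```

```text
t: 6.83
tool_pos: [0.6192, -0.1477, 0.0265]
tool_rot: [0.352, 1.541, -0.352]
contact_force: [1.7, 1.5, 3.7]
opening: -0.0002
```

```bash
for i in 1; do python3 -m handwheel '[0,0.001,0,0,0,0,0,0,0.001,0,0,0,0,0]'; python3 -m handwheel '[0,0.001,0,0,0,0,0,0,0.001,0,0,0,0,0]'; python3 -m handwheel '[0,0.001,0,0,0,0,0,0,0.001,0,0,0,0,0]'; done
```

```text
t: 7.0
tool_pos: [0.6191, -0.1477, 0.0255]
tool_rot: [0.352, 1.541, -0.352]
contact_force: [2.0, 2.2, 3.1]
opening: 0.0
t: 7.17
tool_pos: [0.6191, -0.1477, 0.0247]
tool_rot: [0.352, 1.541, -0.352]
contact_force: [3.7, 1.3, 5.8]
opening: 0.0003
t: 7.33
tool_pos: [0.6191, -0.1477, 0.0242]
tool_rot: [0.352, 1.541, -0.352]
contact_force: [0.7, 1.9, 7.8]
opening: 0.0002
```

```bash
python3 -m handwheel '[0,0.001,0,0,0,0,0,0,0.001,0,0,0,0,0, 0,0.001,0,0,0,0,0]'; python3 -m handwheel '[0,-0.02,0,0,0,0,0, 0,-0.055,0,0,0,0,0, 0,-0.06,0.033,-0.005,0,0,0, 0,-0.06,0.066,-0.010,0,0,0, 0,-0.06,0.099,-0.015,0,0,0, 0,-0.06,0.132,-0.020,0,0,0, 0,-0.06,0.165,-0.026,0,0,0, 0,-0.06,0.198,-0.031,0,0,0, 0,-0.06,0.198,-0.031,0,0,0,0,-0.06,0.198,-0.031,0,0,0,0,-0.06,0.198,-0.031,0,0,0]'; python3 - <<'E'
from h import *
go([.6775,.0445,.034])
o=ctrl.get_obs();p,d=ctrl.get_image("wrist");cv2.imwrite("pics/w3.png",p)
p,d=ctrl.get_image("top");cv2.imwrite("pics/t3.png",cv2.resize(p[110:290,150:350],None,fx=3,fy=3))
E
```

```text
t: 7.58
tool_pos: [0.6192, -0.1477, 0.0238]
tool_rot: [0.352, 1.541, -0.352]
contact_force: [-0.3, 2.3, 9.6]
opening: -0.0002
t: 8.5
tool_pos: [0.6754, 0.0437, 0.0809]
tool_rot: [0.351, 1.545, -0.353]
contact_force: [-1.1, 0.4, 1.3]
opening: 0.0001
t 8.5 pos [0.6754 0.0437 0.0809] F [-1.1  0.4  1.3] op 0.0001
shift mm [46.9  1.7  1.6]
R [[-0.003, 0.434, 0.901], [-0.001, 0.901, -0.434], [-1.0, -0.002, -0.002]]
```

View pics/w3.png

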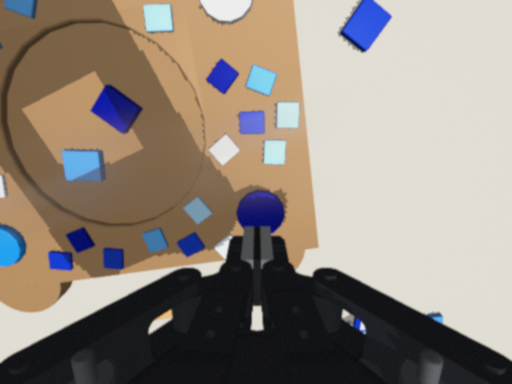

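View pics/t3.png

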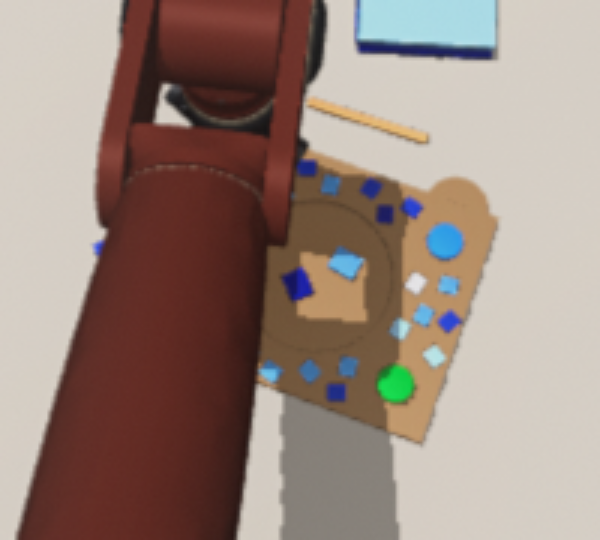

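Navy at (260,212) in the wrist view is aligned as sky was. Sky at (445,241) in the top view looks flush. I'll press navy.

```bash
python3 -m handwheel '[0,0.02,0,0,0,0,0, 0,0.035,0,0,0,0,0, 0,0.042,0,0,0,0,0, 0,0.045,0,0,0,0,0, 0,0.047,0,0,0,0,0, 0,0.049,0,0,0,0,0, 0,0.049,0,0,0,0,0]'; python3 -m handwheel '[0,0.001,0,0,0,0,0, 0,0.002,0,0,0,0,0, 0,0.003,0,0,0,0,0,0,0.004,0,0,0,0,0,0,0.005,0,0,0,0,0,0,0.005,0,0,0,0,0]';python3 -m handwheel '[0,0.001,0,0,0,0,0, 0,0.002,0,0,0,0,0,0,0.002,0,0,0,0,0]'
```

```text
t: 9.18
tool_pos: [0.6769, 0.044, 0.034]
tool_rot: [0.352, 1.541, -0.352]
contact_force: [-2.0, -1.0, 1.8]
opening: -0.0002
t: 9.68
tool_pos: [0.6773, 0.0441, 0.0286]
tool_rot: [0.352, 1.54, -0.352]
contact_force: [1.7, -1.4, 3.4]
opening: 0.0003
t: 9.93
tool_pos: [0.6773, 0.0441, 0.0265]
tool_rot: [0.352, 1.54, -0.352]
contact_force: [1.7, -2.5, 3.8]
opening: 0.0
```

```bash
python3 -m handwheel '[0,0.001,0,0,0,0,0,0,0.001,0,0,0,0,0]'; python3 -m handwheel '[0,0.001,0,0,0,0,0,0,0.001,0,0,0,0,0]'; python3 -m handwheel '[0,0.001,0,0,0,0,0,0,0.001,0,0,0,0,0]'; python3 -m handwheel '[0,0.001,0,0,0,0,0,0,0.001,0,0,0,0,0,0,0.001,0,0,0,0,0]'
```

```text
t: 10.1
tool_pos: [0.6772, 0.0442, 0.0255]
tool_rot: [0.352, 1.541, -0.352]
contact_force: [3.3, -2.3, 3.6]
opening: -0.0
t: 10.27
tool_pos: [0.6772, 0.0442, 0.0248]
tool_rot: [0.352, 1.541, -0.352]
contact_force: [1.2, -2.3, 6.2]
opening: -0.0001
t: 10.43
tool_pos: [0.6772, 0.0442, 0.0243]
tool_rot: [0.352, 1.541, -0.352]
contact_force: [-0.1, -2.5, 7.6]
opening: -0.0001
t: 10.68
tool_pos: [0.6772, 0.0442, 0.0239]
tool_rot: [0.352, 1.541, -0.352]
contact_force: [-1.2, -1.9, 9.5]
opening: 0.0
```

Navy shows the same stop signature. I'll lift clear and check all four gems with the wrist depth.

```bash
python3 -m handwheel '[0,-0.02,0,0,0,0,0, 0,-0.055,0,0,0,0,0, 0,-0.09,0,0,0,0,0, 0,-0.12,-0.02,-0.02,0,0,0, 0,-0.15,-0.04,-0.04,0,0,0, 0,-0.18,-0.05,-0.06,0,0,0, 0,-0.2,-0.07,-0.08,0,0,0,0,-0.2,-0.07,-0.1,0,0,0, 0,-0.2,-0.07,-0.12,0,0,0,0,-0.2,-0.07,-0.12,0,0,0,0,-0.2,-0.07,-0.12,0,0,0]'; python3 - <<'E'
from h import *
o=ctrl.get_obs();p,d=ctrl.get_image("wrist");cv2.imwrite("pics/w4.png",p)
c=ctrl.camera_params("wrist");f=192/np.tan(np.radians(c["fov_y"]/2))
A=np.eye(4);A[:3,:3]=Ro.from_rotvec(o["tool_rot"]).as_matrix();A[:3,3]=o["tool_pos"];A=A@c["hand_eye"]
T=np.linalg.inv(A)
v,u=np.mgrid[:384,:512];X=np.stack([(u-c["cx"])/f*d,(v-c["cy"])/f*d,d],-1)@A[:3,:3].T+A[:3,3]
for k,g in dict(white=[.5436,.086],navy=[.6775,.0445],sky=[.618,-.1466],green=[.4845,-.105]).items():
    m=(np.hypot(X[...,0]-g[0],X[...,1]-g[1])<.012)&(d>0)
    r=np.hypot(X[...,0]-g[0],X[...,1]-g[1]);b=(r>.02)&(r<.024)&(d>0)
    print(k,m.sum(),np.median(X[m][:,2]).round(4),"board",np.median(X[b][:,2]).round(4))
p,d=ctrl.get_image("scene");cv2.imwrite("pics/s4.png",p)
p,d=ctrl.get_image("top");cv2.imwrite("pics/t4.png",p)
E
```

```text
t: 11.6
tool_pos: [0.5367, 0.034, 0.2209]
tool_rot: [0.352, 1.545, -0.351]
contact_force: [0.2, -0.4, -0.6]
opening: -0.0001
white 5638 0.3041 board 0.2852
navy 244 0.0256 board 0.0179
sky 86 0.0255 board 0.0176
green 339 0.0351 board 0.0178
```

View pics/w4.png

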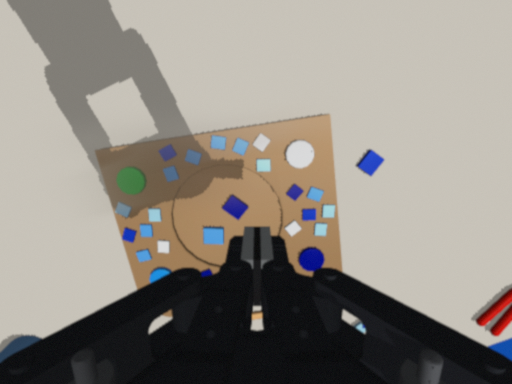

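View pics/s4.png

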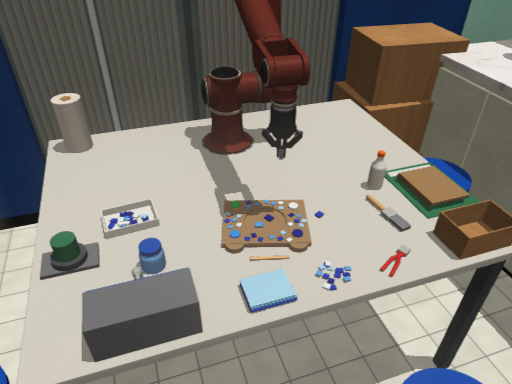

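Navy and sky tops read 25.6 and 25.5 mm (home) and green reads 35.1 mm (proud). The white reading mixed in gripper pixels, so I'll redo it with those filtered out and the arm at rest.

```bash
python3 - <<'E'
from h import *
o=ctrl.get_obs();p,d=ctrl.get_image("wrist")
c=ctrl.camera_params("wrist");f=192/np.tan(np.radians(c["fov_y"]/2))
A=np.eye(4);A[:3,:3]=Ro.from_rotvec(o["tool_rot"]).as_matrix();A[:3,3]=o["tool_pos"];A=A@c["hand_eye"]
v,u=np.mgrid[:384,:512];X=np.stack([(u-c["cx"])/f*d,(v-c["cy"])/f*d,d],-1)@A[:3,:3].T+A[:3,3]
for k,g in dict(white=[.5436,.086],navy=[.6775,.0445],sky=[.618,-.1466],green=[.4845,-.105]).items():
    r=np.hypot(X[...,0]-g[0],X[...,1]-g[1]);q=(d>0)&(X[...,2]<.1)
    m=q&(r<.012);b=q&(r>.02)&(r<.024)
    print(k,m.sum(),np.median(X[m][:,2]).round(4),"board",np.median(X[b][:,2]).round(4))
print(o["t"],np.abs(o["dq"]).max(),o["contact_force"])
E
```

```text
white 336 0.0258 board 0.0178
navy 238 0.0255 board 0.018
sky 104 0.0256 board 0.0176
green 338 0.035 board 0.0177
11.75 0.009031241602516546 [ 0.62969012  0.40894679 -0.48556281]
```

```bash
python3 -c "
from station import ctrl
print(ctrl.finish_job())"
```

```text
the job is handed in; nothing more can be done
None
```

I pressed the white, sky-blue and navy gems home in that order with the closed fingertips, then lifted clear and handed in the job at about 12 s. No verdict is reported.

- **Pressing force:** each gem slid at about 3–4 N. The force then rose at the stop, to 11.4 N for white, 9.6 N for sky and 9.5 N for navy, well under the 35 N limit.
- **Gem heights:** the last wrist-depth check put the tops at 25.8 mm (white), 25.6 mm (sky) and 25.5 mm (navy), against 26 mm for home. Green is still proud at 35.0 mm.
- **Bystanders:** none looks moved in the last scene picture, which I judged by eye only. I did not measure their distances.
- **What went wrong:** my first move was typed in mm instead of m. The row speed limit kept it to one roughly 40 mm step in free air. One white height reading was also spoiled by gripper pixels, so I repeated it with those filtered out.
- **Disagreement:** the top and wrist cameras placed the gems about 2.5 mm apart, roughly the stated calibration error. I aimed in between.

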